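Bring the slip tub round to the brush rest and hold the carousel

TASK

Take the brake off the decorating carousel by pushing the paddle of its brake lever all the way down until the lever snaps over and stays down. Then turn the carousel by the cross handle on its middle post, without spilling the pots out of their wells, until the slip tub, the wide low plastic one among the clay cups, stands right at the front, squarely behind the middle of the brush rest, so that I can load my brush. Finish while still gripping the handle and holding the carousel still there with the brake left off; do not let go, and do not disturb the brush or the tools lying about.

Things in the scene. Friction and masses are not known exactly. Their poses are not given: they have to be found in the camera images.
- stand: fixed grey iron stand, foot 200 mm across. Origin on the bench on the turning axis; its -x points to its front, where a tongue carries the brush rest: two wire forks 100 mm apart, 160 mm from the axis, 50 mm high. The slip tub's goal is 72 mm from the axis on this -x side. The brake lever comes out at the front left (70 degrees from the front, towards +y).
- brake (a joint): brake lever, a steel bar from under the tray to a rubber paddle. About -0.04 (start): up, brake on; its shoe holds the tray firmly. 0.20 rad: fully down at its stop, brake off. An over-centre spring pushes it up below 0.12 rad and down beyond, so it snaps over and stays down. About 10 N straight down on the paddle starts it, less further on.
- brake_paddle (a point): centre of the paddle's flat top, 44 mm (along the lever) x 42 mm, about 57 mm above the bench with the brake on, 210 mm from the turning axis, some 60 mm clear of the tray's edge. -x of this frame points outward along the lever. Pushed fully down it sinks 33 mm, to about 24 mm above the bench.
- carousel: wooden tray 256 mm across, 14 mm thick, turning endlessly either way about the stand's upright axis; light friction, stays put with the brake off. Origin on the axis at its underside, 58 mm above the bench. Four wells with 9 mm collars, 72 mm from the axis: the tub's on -x, the cups' on +y, +x and -y. A post in the middle carries the handle. Pots reach 134 mm above the bench.
- cross_handle: cross handle fixed on the carousel's post, origin at its centre: a wooden bar 96 mm long (its y), 16 mm thick (its x: pinch it this way) and 26 mm high, on the turning axis, 173 mm above the bench (top at 186 mm). The frame turns with the carousel; its -x points to the slip tub, so the bar lies square to the line from axis to tub.
- slip_tub: wide, low, pale plastic tub with a little slip in it, the only tub, 94 mm across the rim, 52 mm high, standing loose in its well; origin at the centre of its underside, 72 mm above the bench.
- cup_a: unglazed clay cup standing loose in its well of the carousel, 68 mm across and 62 mm high; origin at the centre of its underside. Must stay upright in its well.
- cup_b: unglazed clay cup standing loose in its well of the carousel, 62 mm across and 55 mm high; origin at the centre of its underside. Must stay upright in its well.
- cup_c: unglazed clay cup standing loose in its well of the carousel, 68 mm across and 62 mm high; origin at the centre of its underside. Must stay upright in its well.
- round_brush: round paint brush, 190 mm long, 11 mm thick, lying along the stand's y in the two forks of the brush rest, 38 mm above the bench. A bystander: leave it where it lies.
- wooden_rib: flat wooden throwing rib, 55 x 99 x 6 mm, on the bench in front right. A bystander: leave it where it lies.
- loop_tool: loop tool with a wooden handle, 24 x 172 x 14 mm, on the bench in front left. A bystander: leave it where it lies.
- test_tile: clay test tile, 70 x 44 x 8 mm, on the bench at the right. A bystander: leave it where it lies.
There are look-alikes about, which are no part of the job. What is shaped like the cup_a but brown or purple is not meant.

How it is judged:
On the way:
1. the brake lever is pushed fully down (past 0.17 rad) while the carousel has not yet been turned (slip tub within 15 mm of its start) (value of joint brake above 0.17 rad and distance of slip_tub from where it was at the start of the episode below 0.015 m), for 0.2 s.
At the end, for the whole second after the job is handed in: Slip tub in its well at the front, centre within 10 mm sideways of the line from the axis through the middle of the brush rest; fingers grip the cross handle (over 2 N); carousel still (under 0.06 rad/s); brake lever still down (past 0.17 rad); all pots within 85 mm of the axis (y of slip_tub in the frame of stand between -0.01 and 0.01 m and x of slip_tub in the frame of stand below -0.05 m and angular speed of carousel below 0.06 rad/s and value of joint brake above 0.17 rad and contact force between the fingers and cross_handle above 2 N and height (world z) of slip_tub between 0.064 and 0.08 m and horizontal distance between each of slip_tub, cup_a, cup_b, cup_c and carousel below 0.085 m); the arm keeps its last pose, push and grip.
It fails at once if the tub or a cup is tipped (over 0.4 rad) or leaves its well (angle between any of slip_tub, cup_a, cup_b, cup_c's own z axis and vertical above 0.4 rad or horizontal distance between any of slip_tub, cup_a, cup_b, cup_c and carousel above 0.1 m).
It fails at once if the brush on its rest is disturbed (over 30 mm) (distance of round_brush from where it was at the start of the episode above 0.03 m).
It fails at once if a tool or tile lying about is moved (over 25 mm) (distance of any of wooden_rib, loop_tool, test_tile from where it was at the start of the episode above 0.025 m).
It also fails if it takes over 72 s, if anything falls off the work surface, if the arm or the gripper's body presses on something with over 40 N, if the wrist force passes 120 N, or if a joint passes its speed limit or range.

ROBOT

A 7-joint arm with a two-finger parallel gripper is mounted at the origin on the work surface; the furniture and walls round the work are solid. World frame = base frame: x ahead of the robot, y to its left, z up, the work surface at z = 0. Lengths are in m, angles in rad, forces in N, time in s.
With the tool pointing down it reaches from about 0.4 to 0.85 m from the base axis. Payload 4.5 kg.
Tool frame: the origin (TCP) lies at the very end of the fingers, on their centre line; the grasp point (between the pads) lies 19 mm behind it; z points along the fingers, y is the line along which they close (so a half turn about z gives the same grasp; the last joint's range is limited). The gripper opens to 88 mm and grips with 3 to 60 N. Pads are 18 mm wide; open, the fingers measure 123 mm over their backs; the gripper's body (75 mm by 187 mm) begins 45 mm behind the grasp point.
Start: joints at [1.156, 0.689, -0.195, 1.565, 0.157, 0.902, -0.215], TCP at [0.271, -0.563, 0.239] pointing down, gripper open.
Joint ranges: [-3.01, 3.01], [-0.46, 2.08], [-1.47, 1.51], [0.13, 2.56], [-1, 4.14], [0.04, 2.09], [-2.66, 2.66]. Speed limits (rad/s): [2.57, 2.57, 3.14, 3.14, 3.14, 3.14, 3.14].

INTERFACE

Orientations are given as a unit quaternion [w, x, y, z].
In Python, from station import ctrl gives the robot as it stands. The module is installed in compiled form; this text tells all that it offers.
- The arm moves only by the tool apply_moves, never from a script. Its argument "deltas" is a list of rows, each a list of 5 numbers: the finger opening in mm, from 0 to 88.1, then the shift along the tool's x, y, z in fractions of the full range, 1 being 750 mm, then the turn about the tool's z in normalised numbers (1 is pi rad). A call has 1 to 20 rows; each row is the pose to reach, as a shift and turn from the pose commanded when the call began, along the tool's axes at that moment; what a row does not reach only later rows make up. A row lasts 1/8 s, in which the tool goes at most 62.5 mm and 10.7 degrees, less where a joint would pass 70% of its speed; a pose out of reach is approached as far as the arm can. A call with a gripper value outside its range is refused whole. The fingers move at their own pace and stop on an object; "force" is the grip in N (left out, the last holds). Time passes only in rows, so rows that repeat a pose let the fingers close. It gives the time, the measured TCP pose, the force, the opening and the grip force at its end, in the units of the state.
- ctrl.get_state(): the state, without advancing time (a new reading comes with each control period).
- ctrl.read_camera(name): name is "scene" or "top"; returns (picture, depth): 420x560x3 uint8, red, green, blue; 420x560 float32, m along the optical axis (not along the pixel's ray), 0 where there is no reading.
- ctrl.camera_params(name): a dict with "fx", "fy", "cx", "cy" (pixels), "R" (3x3) and "t" (3): a world point X has camera coordinates R X + t. Camera axes: x right, y down, z forward; pixel columns grow to the right and rows downward; lengths in m; the calibration is good to about 2 mm. A picture is of the moment at which its call begins. camera_params takes no time and is no camera call.
- ctrl.finish_job(): hands the job in; it is judged then, once.
Trained networks look in the newest picture that a camera, given by its name, has taken for a name from the list of things; names that differ only in an ending like _2 or _b are one class to them, and where a whole thing is asked for, a point or a joint stands for the part that bears it (a point fixed in the world has none). Each returns a list of dicts, best first, with "confidence" (0 to 1); they miss things now and then, are a little off and sometimes report something else, mostly with a low value. They report only what shows in the picture. A call takes as long as a camera call. They do not tell look-alikes from the thing itself.
- ctrl.boxes_of(camera, target): "box" ([left, top, right, bottom] as shares, 0 to 1, of the picture: columns of its width, rows of its height, round what is visible of it).
- ctrl.tip_of(camera, target): "location" ([column, row] as shares, 0 to 1, of the picture: columns of its width, rows of its height: a listed point, or the origin of a listed thing).
The state is a dict: "time": time; "qpos": joint angles; "dq": joint speeds; "joint_torque": joint torques, N m; "ee_pos": TCP position; "eef_rot": TCP orientation; "contact_force": force on the tool from outside, world axes, zero at the start; "torque": the same for the moment, N m; "width": finger opening in m; "grasp_force": force on a finger pad.
Only numpy, scipy, OpenCV 4.12 (cv2) and the standard library are available. Lean on these libraries where they do the work, as an engineer would, in place of code of your own. Each camera call takes 0.05 s, during which the arm holds its last target. There are 200 camera calls.

## Working session

There is one attempt and no reset: what is moved stays moved. The work goes in short steps, Python scripts to look and compute and a tool call to move; the robot and the scene stay as the last step left them, time stands still between calls to the robot, and variables do not carry over. Pictures are saved under pics/ and viewed, at most 10 in all, crops included, and the job is handed in when it is done.

Besides the shell and the picture viewer there is one more tool, called after "Request:" as a command line: name --pt "numbers of a row" for each row, then --argument value for the rest. apply_moves: Moves the arm, as the interface text tells. Its arguments: {"type":"object","properties":{"deltas":{"type":"array","items":{"type":"array","items":{"type":"number"}}},"force":{"type":"number"}},"required":["deltas"]}

```bash
mkdir -p pics; cat > h.py <<'E'
import numpy as np, cv2
from station import ctrl
def cam(n):
    im,d=ctrl.read_camera(n); return im,d,ctrl.camera_params(n)
def w(P,u,v,z=None,d=None):
    R=np.array(P["R"]);t=np.array(P["t"]);r=np.array([(u-P["cx"])/P["fx"],(v-P["cy"])/P["fy"],1.])
    if d is not None: return R.T@(r*d-t)
    c=-R.T@t; q=R.T@r; return c+q*(z-c[2])/q[2]
def px(P,X):
    c=np.array(P["R"])@X+P["t"]; return P["fx"]*c[0]/c[2]+P["cx"],P["fy"]*c[1]/c[2]+P["cy"]
E
python3 - <<'E'
from h import *
Z=dict(brake_paddle=.057,cross_handle=.173,slip_tub=.072,stand=0,round_brush=.038,carousel=.058,cup_a=.072)
for n in("top","scene"):
    im,d,P=cam(n); cv2.imwrite(f"pics/{n}0.png",im[:,:,::-1]); print(n,-np.array(P["R"]).T@P["t"])
    for k,z in Z.items():
        for o in ctrl.tip_of(n,k)[:4]:
            u,v=o["location"][0]*560,o["location"][1]*420
            print(k,round(o["confidence"],2),(round(u),round(v)),w(P,u,v,z).round(3))
s=ctrl.get_state();print(s)
E
```

```text
top [0.41436629 0.01375655 1.27660333]
brake_paddle 0.64 (187, 183) [0.552 0.27  0.057]
cross_handle 0.75 (271, 163) [0.581 0.055 0.173]
slip_tub 0.74 (277, 136) [0.662 0.041 0.072]
stand 0.41 (272, 161) [0.611 0.057 0.   ]
round_brush 0.82 (265, 233) [0.423 0.079 0.038]
carousel 0.59 (272, 171) [0.577 0.057 0.058]
cup_a 0.97 (316, 259) [ 0.358 -0.045  0.072]
cup_a 0.93 (153, 214) [0.476 0.352 0.072]
cup_a 0.75 (267, 192) [0.523 0.07  0.072]
cup_a 0.73 (296, 173) [ 0.568 -0.002  0.072]
scene [-0.2075405   0.76764357  0.90072162]
brake_paddle 0.93 (200, 266) [0.544 0.253 0.057]
cross_handle 0.83 (237, 189) [0.593 0.064 0.173]
cross_handle 0.24 (243, 221) [0.483 0.15  0.173]
slip_tub 0.84 (236, 206) [0.644 0.031 0.072]
stand 0.7 (246, 240) [0.579 0.061 0.   ]
round_brush 0.68 (283, 260) [0.416 0.085 0.038]
round_brush 0.5 (246, 238) [0.551 0.084 0.038]
carousel 0.96 (244, 222) [0.586 0.055 0.058]
carousel 0.69 (367, 229) [ 0.306 -0.139  0.058]
cup_a 0.96 (256, 232) [0.518 0.077 0.072]
cup_a 0.79 (265, 209) [ 0.571 -0.014  0.072]
cup_a 0.79 (182, 322) [0.429 0.403 0.072]
cup_a 0.72 (219, 225) [0.618 0.121 0.072]
{'time': 0.8, 'qpos': array([ 1.15582161,  0.68903765, -0.19459858,  1.56530887,  0.15729651,
        0.90254963, -0.21505486]), 'dq': array([ 0.0012944 ,  0.00156031,  0.00144175,  0.00023817, -0.00092786,
        0.0003866 ,  0.00176434]), 'joint_torque': array([-1.44194426e-03, -5.27446282e+01, -1.26723435e+00, -1.53738409e+01,
       -5.18457557e-02, -6.14195360e-04,  4.77901938e-05]), 'ee_pos': array([ 0.27118703, -0.56311061,  0.23877925]), 'eef_rot': array([3.90935647e-05, 9.74923338e-01, 2.22540969e-01, 8.73657871e-06]), 'contact_force': array([0.82036864, 0.48385617, 0.00852196]), 'torque': array([ 0.04542082, -0.00198699, -0.04208126]), 'grasp_force': 0.0, 'width': 0.08808773326884889}
```

```bash
python3 -c "
import cv2
a=cv2.imread('pics/top0.png')[60:330,80:430];b=cv2.imread('pics/scene0.png')[120:390,120:470]
cv2.imwrite('pics/c0.png',cv2.resize(a,None,fx=2.2,fy=2.2));cv2.imwrite('pics/c1.png',cv2.resize(b,None,fx=2.2,fy=2.2))"
```

```text
(no output)
```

View pics/c0.png

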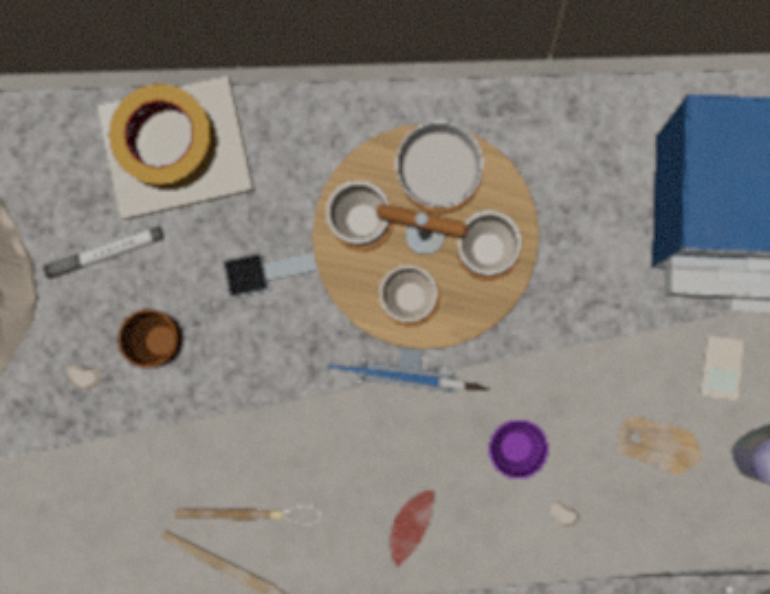

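View pics/c1.png

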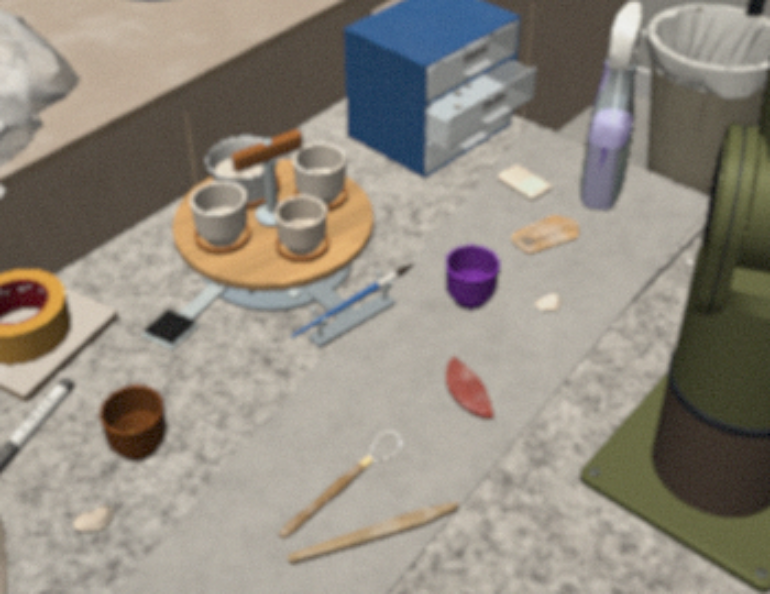

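The tray is centred near crop (426,236) in the top view. The tub sits at the back (440,165), the paddle at (245,275), and the brush is in front at about (410,376). I'll refine these next.

```bash
python3 - <<'E'
from h import *
im,d,P=cam("top"); hsv=cv2.cvtColor(im,cv2.COLOR_RGB2HSV)
def blob(mask,roi):
    m=np.zeros_like(mask); x0,y0,x1,y1=roi; m[y0:y1,x0:x1]=mask[y0:y1,x0:x1]
    n,l,s,c=cv2.connectedComponentsWithStats(m); i=1+np.argmax(s[1:,4]); 
    return l==i
def pts(m,z): 
    v,u=np.nonzero(m); return np.array([w(P,a,b,z)[:2] for a,b in zip(u,v)])
o=ctrl.boxes_of("top","carousel")[0];b=np.array(o["box"])*[560,420,560,420];print("carbox",b.round(1))
tray=blob(cv2.inRange(hsv,(8,70,90),(25,200,255)),(210,110,340,225))
cs,_=cv2.findContours(tray.astype(np.uint8),cv2.RETR_EXTERNAL,cv2.CHAIN_APPROX_NONE)
c=cv2.convexHull(max(cs,key=cv2.contourArea))[:,0]
q=np.array([w(P,a,bb,.072)[:2] for a,bb in c])
A=np.c_[2*q,np.ones(len(q))];s=np.linalg.lstsq(A,(q**2).sum(1),rcond=None)[0];ax=s[:2]
print("tray",ax,"r",np.sqrt(s[2]+ax@ax))
pad=blob(cv2.inRange(hsv,(0,0,0),(180,255,60)),(175,165,215,205)); p=pts(pad,.057);print("paddle",p.mean(0),np.ptp(p,0),len(p), "dist",np.linalg.norm(p.mean(0)-ax)); a=p.mean(0)-ax
hm=blob(cv2.inRange(hsv,(3,120,50),(14,255,170)),(240,140,300,180)); h=pts(hm,.186)
e=np.linalg.eigh(np.cov(h.T))[1][:,1];t=(h-h.mean(0))@e;print("handle",h.mean(0),e,np.ptp(t),"barangle",np.degrees(np.arctan2(e[1],e[0])))
bm=blob(cv2.inRange(hsv,(98,90,60),(120,255,255)),(220,215,300,245)); k=pts(bm,.044)
e2=np.linalg.eigh(np.cov(k.T))[1][:,1];print("brush",k.mean(0),"angle",np.degrees(np.arctan2(e2[1],e2[0])),"dist",abs(np.cross(e2,k.mean(0)-ax)))
print("paddle az",np.degrees(np.arctan2(a[1],a[0])))
for k_ in ("slip_tub",):
    o=ctrl.tip_of("top",k_)[0]["location"];t=w(P,o[0]*560,o[1]*420,.072)[:2]-ax;print(t,np.linalg.norm(t),np.degrees(np.arctan2(t[1],t[0])))
vis=im[:,:,::-1].copy()
for m_,cl in((tray,(0,255,0)),(pad,(0,0,255)),(hm,(255,0,0)),(bm,(255,0,255))): vis[m_]=cl
cv2.imwrite("pics/m.png",cv2.resize(vis[100:260,160:360],None,fx=3,fy=3))
E
```

```text
carbox [221.7 117.3 321.9 219.2]
tray [0.58647708 0.05360515] r 0.12650743184512764
paddle [0.54850503 0.25966321] [0.04221727 0.04245701] 238 dist 0.2095275694432888
handle [0.57932254 0.03037673] [0.24366516 0.96985942] 0.04581000558370622 barangle 75.89703758846424
brush [0.43072145 0.08913915] angle 80.49622920301724 dist 0.1594849446239634
paddle az 100.44123700777968
[ 0.07105378 -0.01348164] 0.07232146767627154 -10.743508402908628<stdin>:20: DeprecationWarning: Arrays of 2-dimensional vectors are deprecated. Use arrays of 3-dimensional vectors instead. (deprecated in NumPy 2.0)
```

View pics/m.png

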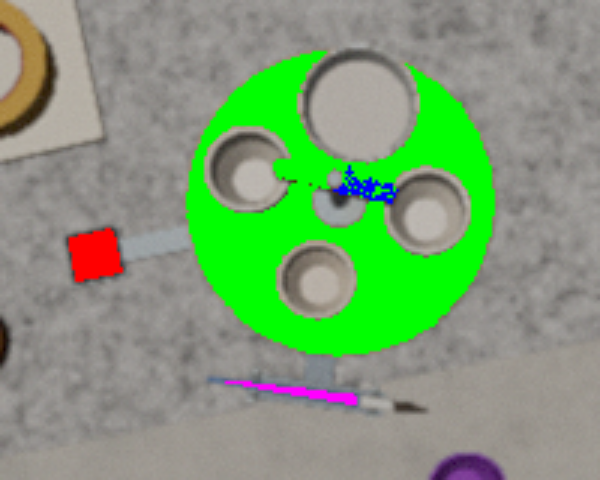

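```bash
python3 - <<'E'
from h import *
for n in ("top","scene"):
    im,d,P=cam(n); v,u=np.nonzero(d>0); D=d[v,u]
    r=np.c_[(u-P["cx"])/P["fx"],(v-P["cy"])/P["fy"],np.ones(len(u))]*D[:,None]
    X=(r-P["t"])@np.array(P["R"])
    g=np.zeros((10,14))
    for x,y,z in X:
        i,j=int((x-.15)/.07),int((y+.58)/.075)
        if 0<=i<10 and 0<=j<14 and x>.15 and y>-.58: g[i,j]=max(g[i,j],z)
    print(n,"rows x from .15 step .07, cols y from -.58 step .075, mm");print((g*1000).astype(int))
s=ctrl.get_state();x,y=s["ee_pos"][:2];a=.449
R=np.array([[np.cos(a),np.sin(a),0],[np.sin(a),-np.cos(a),0],[0,0,-1]])
for t in([.5485,.2597,.239],[.42,-.1,.239]): print((R.T@(np.array(t)-s["ee_pos"])*1000).round(1))
E
```

```text
top rows x from .15 step .07, cols y from -.58 step .075, mm
[[  0 327  95  97  11  11  12  15  17  16  18  20  13  13]
 [  0 349  11  12  14  13  20  13  20  19  21  26  24  13]
 [  0   5 275 272  18  17  73  72  21  13  12  13  13  13]
 [  0   6 272 255  21  17  71  71  53  50  13  11  12  16]
 [  0   6 123  92  18  14  12  79 132 130   9  11  68  69]
 [  0   2 194 195 194  11  78 184 181 132  78  67  67  27]
 [  0   0 193 194 194   9  80 193 193 188  78  56  22  25]
 [  0   0 194 195 194  12  77 129 131  80  10  71  72  72]
 [  0   6   9   8   8  12   9   8  76   8   9  71  71  70]
 [  0   0   5   8   6   7   7   8   7   7   8  21  19   6]]
scene rows x from .15 step .07, cols y from -.58 step .075, mm
[[567 597   3   4   5   7   6   7  11  14  13  14   6   8]
 [579 595   5   6   5   6  15   6  13  15  16  18  18   7]
 [574   0 268 266  11  11  64  65  11   5   7   8   7   6]
 [  0   0 265 160  14  10  65  66  48  48   6   6   6  17]
 [  0   0 119 116  83   5   6  73 127 125  37   4  64  62]
 [  0   0 186 186 188  85  72 180 173 128  73  59  62  17]
 [  0   0 188 187 187   2  67 184 186 184  73  53  18  20]
 [  0   0 187 187 187   2   0 125 124  74   4  65  65  65]
 [  0   0   0   0 104   1   0   0  69   2   2  64  67  65]
 [  0   0   0   0   0   0   0   0   0   2   0   0   0   1]]
[ 6.069e+02 -6.209e+02 -3.000e-01]
[ 3.350e+02 -3.526e+02 -3.000e-01]
```

The rows are not in the units I measure in: shifts go in shares of 750 mm and turns go in shares of pi rad. I convert before sending: -130 mm is -0.1733, -90 mm is -0.12.

Request:
apply_moves --pt "20 0 0 -0.06 0" --pt "0 0 0 -0.12 0" --pt "0 0 0 -0.1733 0" --pt "0 0 0 -0.1733 0" --force 20

```text
time: 1.55
ee_pos: [0.2722, -0.5646, 0.3724]
eef_rot: [0.004, 0.975, 0.222, 0.001]
contact_force: [-0.0, 0.8, -0.4]
width: 0.05
grasp_force: 0.0
```

Scaled: -621 mm is -0.828, 607 mm is 0.8093, -1.304 rad is -0.4151.

Request:
apply_moves --pt "0 0.04 -0.04 0 -0.0191" --pt "0 0.0907 -0.092 0 -0.0446" --pt "0 0.1413 -0.144 0 -0.07" --pt "0 0.192 -0.196 0 -0.0955" --pt "0 0.2427 -0.248 0 -0.121" --pt "0 0.2933 -0.3 0 -0.1464" --pt "0 0.344 -0.352 0 -0.1751" --pt "0 0.3947 -0.404 0 -0.2005" --pt "0 0.4453 -0.456 0 -0.226" --pt "0 0.496 -0.508 0 -0.2546" --pt "0 0.5467 -0.56 0 -0.2801" --pt "0 0.5973 -0.612 0 -0.3056" --pt "0 0.648 -0.664 0 -0.331" --pt "0 0.6987 -0.716 0 -0.3597" --pt "0 0.7493 -0.7667 0 -0.3883" --pt "0 0.7893 -0.808 0 -0.4074" --pt "0 0.8093 -0.828 0 -0.4151" --pt "0 0.8093 -0.828 0 -0.4151" --pt "0 0.8093 -0.828 0 -0.4151"

```text
time: 3.92
ee_pos: [0.5484, 0.2582, 0.3679]
eef_rot: [0.0, 0.64, 0.768, -0.001]
contact_force: [-0.7, 0.5, 0.1]
width: 0.0004
grasp_force: 0.0
```

```bash
cat >> h.py <<'E'
def toolmove(t):
    s=ctrl.get_state(); q=s["eef_rot"]
    from scipy.spatial.transform import Rotation as Ro
    R=Ro.from_quat([q[1],q[2],q[3],q[0]]).as_matrix()
    print("ee",s["ee_pos"].round(4),"xaz",np.degrees(np.arctan2(R[1,0],R[0,0])).round(2),"z",R[:,2].round(3),"q",s["qpos"].round(3),"F",s["contact_force"].round(1),"w",round(s["width"],4),"g",s["grasp_force"],"t",s["time"])
    print("delta mm",(R.T@(np.array(t)-s["ee_pos"])*1000).round(1))
E
python3 -c "
from h import *
toolmove([.5485,.2597,.075])"
```

```text
ee [0.5484 0.2582 0.3679] xaz 100.35 z [-0.001 -0.002 -1.   ] q [-0.155  0.6   -0.668  1.42   0.378  1.253 -0.676] F [-0.7  0.5  0.1] w 0.0004 g 0.0 t 3.925
delta mm [  2.    0.8 292.9]
```

Request:
apply_moves --pt "0 0 0 0.0667 0" --pt "0 0.0013 0 0.14 0" --pt "0 0.0027 0 0.2133 0" --pt "0 0.0027 0 0.2867 0" --pt "0 0.0027 0 0.3467 0" --pt "0 0.0027 0 0.38 0" --pt "0 0.0027 0 0.3973 0" --pt "0 0.0027 0 0.408 0" --pt "0 0.0027 0 0.4147 0" --pt "0 0.0027 0 0.4213 0" --pt "0 0.0027 0 0.428 0" --pt "0 0.0027 0 0.4347 0" --pt "0 0.0027 0 0.4413 0" --pt "0 0.0027 0 0.448 0" --pt "0 0.0027 0 0.448 0"

```text
time: 5.8
ee_pos: [0.5481, 0.2612, 0.0322]
eef_rot: [0.0, 0.64, 0.768, -0.001]
contact_force: [-0.1, 0.3, 1.5]
width: 0.0007
grasp_force: 0.0
```

Scaled: 11 mm is 0.0147, 9 mm is 0.012.

Request:
apply_moves --pt "0 0 0 0.004 0" --pt "0 0 0 0.008 0" --pt "0 0 0 0.012 0" --pt "0 0 0 0.0147 0" --pt "0 0 0 0.0147 0" --pt "0 0 0 0.0147 0"

```text
time: 6.55
ee_pos: [0.5485, 0.2617, 0.0247]
eef_rot: [0.001, 0.64, 0.768, 0.0]
contact_force: [-4.4, -3.9, 23.8]
width: 0.0002
grasp_force: 11.5
```

Scaled: -265 mm is -0.3533, -235 mm is -0.3133.

Request:
apply_moves --pt "0 0 0 -0.0267 0" --pt "0 0 0 -0.0933 0" --pt "0 0 0 -0.1667 0" --pt "0 0 0 -0.24 0" --pt "0 0 0 -0.3133 0" --pt "0 0 0 -0.3533 0" --pt "40 0 0 -0.3533 0"

```text
time: 7.42
ee_pos: [0.5493, 0.2627, 0.2895]
eef_rot: [0.001, 0.64, 0.768, 0.003]
contact_force: [-1.0, 0.4, -0.5]
width: 0.0084
grasp_force: 0.0
```

```bash
cat > m.py <<'E'
from h import *
def look(tag,save=True):
    AX=np.array([.5865,.0536])
    im,d,P=cam("top"); hsv=cv2.cvtColor(im,cv2.COLOR_RGB2HSV)
    for k,z in(("slip_tub",.072),("brake_paddle",.024),("cross_handle",.186)):
        for o in ctrl.tip_of("top",k)[:1]:
            t=w(P,o["location"][0]*560,o["location"][1]*420,z)[:2]; r=t-AX
            print(k,round(o["confidence"],2),t.round(4),"r",np.linalg.norm(r).round(4),"az",np.degrees(np.arctan2(r[1],r[0])).round(1))
    # handle: reddish brown, above .15 by depth
    v,u=np.nonzero(d>0);D=d[v,u]
    X=(np.c_[(u-P["cx"])/P["fx"],(v-P["cy"])/P["fy"],np.ones(len(u))]*D[:,None]-P["t"])@np.array(P["R"])
    k=(X[:,2]>.155)&(X[:,2]<.205)&(np.linalg.norm(X[:,:2]-AX,axis=1)<.065)
    h=np.array([w(P,a,b,.186)[:2] for a,b in zip(u[k],v[k])])
    if len(h)>5:
        c,(a,b),an=cv2.minAreaRect((h*1e4).astype(np.float32)); e=np.linalg.eigh(np.cov(h.T))[1][:,1]
        print("bar n",k.sum(),"c",h.mean(0).round(4),"rect",np.round(c,0),a,b,"az",np.degrees(np.arctan2(e[1],e[0])).round(1),"medz",np.median(X[k,2]))
    cv2.imwrite(f"pics/{tag}.png",cv2.resize(im[80:280,130:390,::-1],None,fx=3,fy=3))
E
python3 -c "
from m import *
look('after_push'); toolmove([.5865,.0536,.30])"
```

```text
slip_tub 0.79 [0.6579 0.0341] r 0.074 az -15.2
cross_handle 0.61 [0.585  0.0505] r 0.0035 az -115.6
bar n 329 c [0.5846 0.0528] rect [5846.  529.] 951.1593017578125 178.18865966796875 az 75.5 medz 0.1862248235602544
ee [0.5476 0.2609 0.285 ] xaz 100.43 z [-0.003 -0.002 -1.   ] q [-0.167  0.674 -0.646  1.549  0.442  1.072 -0.741] F [-0.2 -0.8 -0.6] w 0.0237 g 0.0 t 7.625
delta mm [-211.     0.7  -14.7]
```

Scaled: -211 mm is -0.2813, -190 mm is -0.2533, 0.435 rad is 0.1385.

Request:
apply_moves --pt "88 -0.0467 0 -0.02 0.0159" --pt "88 -0.1 0 -0.02 0.0414" --pt "88 -0.1533 0 -0.02 0.07" --pt "88 -0.2067 0 -0.02 0.0987" --pt "88 -0.2533 0 -0.02 0.1241" --pt "88 -0.2813 -0.0013 -0.02 0.1385" --pt "88 -0.2813 -0.0013 -0.02 0.1385" --pt "88 -0.2813 -0.0013 -0.02 0.1385"

```text
time: 8.62
ee_pos: [0.585, 0.0562, 0.3016]
eef_rot: [-0.001, 0.79, 0.614, 0.0]
contact_force: [0.5, -0.1, 1.1]
width: 0.0881
grasp_force: 0.0
```

```bash
python3 - <<'E'
from m import *
toolmove([.585,.0530,.160])
im,d,P=cam("top")
for n in("top","scene"):
    im,d,P=cam(n)
    for o in ctrl.tip_of(n,"brake_paddle")[:1]:
        u,v=o["location"][0]*560,o["location"][1]*420; print(n,o["confidence"],w(P,u,v,.024).round(3),w(P,u,v,d=np.median(d[int(v)-2:int(v)+3,int(u)-2:int(u)+3])).round(3))
E
```

```text
ee [0.585  0.0562 0.3016] xaz 75.7 z [-0.001  0.002 -1.   ] q [ 0.145  0.61  -0.554  1.589  0.354  1.045 -0.758] F [ 0.5 -0.1  1.1] w 0.0881 g 0.0 t 8.625
delta mm [ -3.3   0.9 141.6]
top 0.78 [0.542 0.266 0.024] [0.542 0.265 0.024]
scene 0.88 [0.553 0.255 0.024] [0.554 0.254 0.023]
```

Scaled: 142 mm is 0.1893, 140 mm is 0.1867.

Request:
apply_moves --pt "88 -0.0027 0 0.0533 0" --pt "88 -0.004 0.0013 0.1133 0" --pt "88 -0.004 0.0013 0.16 0" --pt "88 -0.004 0.0013 0.1867 0" --pt "88 -0.004 0.0013 0.1893 0" --pt "10 -0.004 0.0013 0.1893 0" --pt "10 -0.004 0.0013 0.1893 0" --pt "10 -0.004 0.0013 0.1893 0" --pt "10 -0.004 0.0013 0.1893 0" --pt "10 -0.004 0.0013 0.1893 0" --pt "10 -0.004 0.0013 0.1893 0" --pt "10 -0.004 0.0013 0.1893 0" --force 25

```text
time: 10.38
ee_pos: [0.5863, 0.0507, 0.1598]
eef_rot: [0.0, 0.791, 0.612, 0.0]
contact_force: [10.5, -2.2, -4.4]
width: 0.0203
grasp_force: 4.2
```

Request:
apply_moves --pt "10 0 0 0 0" --pt "10 0 0 0 0" --pt "10 0 0 0 0" --pt "10 0 0 0 0"

```text
time: 10.88
ee_pos: [0.5884, 0.0502, 0.1598]
eef_rot: [0.001, 0.791, 0.612, 0.002]
contact_force: [5.4, -0.1, -4.9]
width: 0.0162
grasp_force: 25.0
```

```bash
python3 -c "
from m import *
toolmove([.585,.0530,.160])"
```

```text
ee [0.5884 0.0502 0.1598] xaz 75.43 z [ 0.005  0.    -1.   ] q [ 0.1    0.775 -0.463  1.743  0.487  0.734 -0.87 ] F [ 5.4 -0.1 -4.9] w 0.0162 g 25.016477153403684 t 10.875
delta mm [ 1.9 -4.  -0.2]
```

Scaled: 3 mm is 0.004, 2 mm is 0.0027, 0.3 rad is 0.0955.

Request:
apply_moves --pt "10 0.0013 0.0027 0 0" --pt "10 0.0027 0.004 0 0.0159" --pt "10 0.0027 0.004 0 0.0382" --pt "10 0.0027 0.004 0 0.0637" --pt "10 0.0027 0.004 0 0.0859" --pt "10 0.0027 0.004 0 0.0955" --pt "10 0.0027 0.004 0 0.0955"

```text
time: 11.75
ee_pos: [0.5876, 0.0505, 0.1598]
eef_rot: [0.001, 0.873, 0.487, -0.002]
contact_force: [-4.0, -4.3, 5.7]
width: 0.0156
grasp_force: 25.0
```

```bash
python3 -c "
from m import *
toolmove([.588,.0530,.160])"
```

```text
ee [0.5876 0.0505 0.1598] xaz 58.29 z [-0.003 -0.003 -1.   ] q [ 0.052  0.765 -0.38   1.74   0.405  0.719 -1.095] F [-4.  -4.3  5.7] w 0.0156 g 25.005997493863106 t 11.75
delta mm [ 2.3 -1.  -0.2]
```

Scaled: -0.12 rad is -0.0382.

Request:
apply_moves --pt "10 0 0 0 -0.0127" --pt "10 0 0 0 -0.0382" --pt "10 0 0 0 -0.07" --pt "10 0 0 0 -0.1019" --pt "10 0 0 0 -0.1337" --pt "10 0 0 0 -0.1655" --pt "10 0 0 0 -0.1974" --pt "10 0 0 0 -0.2292" --pt "10 0 0 0 -0.261" --pt "10 0 0 0 -0.2928" --pt "10 0 0 0 -0.3247" --pt "10 0 0 0 -0.3565" --pt "10 0 0 0 -0.3883" --pt "10 0 0 0 -0.4202" --pt "10 0 0 0 -0.452" --pt "10 0 0 0 -0.4838" --pt "10 0 0 0 -0.5157" --pt "10 0 0 0 -0.5411" --pt "10 0 0 0 -0.557" --pt "10 0 0 0 -0.557"

```text
time: 14.25
ee_pos: [0.5916, 0.0518, 0.1599]
eef_rot: [0.002, 0.186, 0.983, 0.001]
contact_force: [5.5, -1.1, -3.4]
width: 0.016
grasp_force: 25.0
```

```bash
python3 -c "
from m import *
toolmove([.588,.0530,.160]); look('mid')"
```

```text
ee [0.5916 0.0518 0.1599] xaz 158.56 z [ 0.004  0.001 -1.   ] q [ 0.291  0.875 -0.847  1.722  0.805  0.925  0.304] F [ 5.5 -1.1 -3.4] w 0.016 g 25.002501206472516 t 14.25
delta mm [ 3.7 -0.2 -0.2]
slip_tub 0.62 [0.6245 0.1191] r 0.0757 az 59.9
brake_paddle 0.62 [0.5504 0.2582] r 0.2078 az 100.0
cross_handle 0.56 [0.5809 0.0502] r 0.0065 az -148.6
bar n 98 c [0.5549 0.0644] rect [5544.  646.] 167.7974853515625 299.0373229980469 az 158.1 medz 0.18548739294453875
```

Scaled: 2 mm is 0.0027, 1 mm is 0.0013, -1.777 rad is -0.5656.

Request:
apply_moves --pt "10 0.0013 0 0 -0.0127" --pt "10 0.0027 0 0 -0.0382" --pt "10 0.0027 0 0 -0.07" --pt "10 0.0027 0 0 -0.1019" --pt "10 0.0027 0 0 -0.1337" --pt "10 0.0027 0 0 -0.1655" --pt "10 0.0027 0 0 -0.1974" --pt "10 0.0027 0 0 -0.2292" --pt "10 0.0027 0 0 -0.261" --pt "10 0.0027 0 0 -0.2928" --pt "10 0.0027 0 0 -0.3247" --pt "10 0.0027 0 0 -0.3565" --pt "10 0.0027 0 0 -0.3883" --pt "10 0.0027 0 0 -0.4202" --pt "10 0.0027 0 0 -0.452" --pt "10 0.0027 0 0 -0.4838" --pt "10 0.0027 0 0 -0.5157" --pt "10 0.0027 0 0 -0.5443" --pt "10 0.0027 0 0 -0.5634" --pt "10 0.0027 0 0 -0.5656"

```text
time: 16.95
ee_pos: [0.5895, 0.0555, 0.1599]
eef_rot: [0.004, -0.646, 0.763, 0.001]
contact_force: [6.5, 4.9, -5.5]
width: 0.016
grasp_force: 25.0
```

```bash
python3 -c "
from m import *
toolmove([.588,.0530,.160]); look('end')
im,d,P=cam('scene')
for k,z in(('slip_tub',.072),('brake_paddle',.024),('carousel',.058)):
  for o in ctrl.tip_of('scene',k)[:1]: print(k,o['confidence'],w(P,o['location'][0]*560,o['location'][1]*420,z))
cv2.imwrite('pics/end_s.png',cv2.resize(im[120:320,130:390,::-1],None,fx=3,fy=3))"
```

```text
ee [0.5895 0.0555 0.1599] xaz -99.52 z [ 0.004  0.006 -1.   ] q [ 0.425  1.032 -1.215  1.721  1.05   1.182  1.882] F [ 6.5  4.9 -5.5] w 0.016 g 25.026984103024006 t 16.95
delta mm [ 2.7  1.  -0.1]
slip_tub 0.78 [0.5156 0.0661] r 0.072 az 170.0
brake_paddle 0.75 [0.5995 0.1337] r 0.0811 az 80.7
slip_tub 0.71 [0.51339224 0.06092584 0.072     ]
brake_paddle 0.56 [0.54990945 0.25513582 0.024     ]
carousel 0.64 [0.59022117 0.0490179  0.058     ]
```

View pics/end.png

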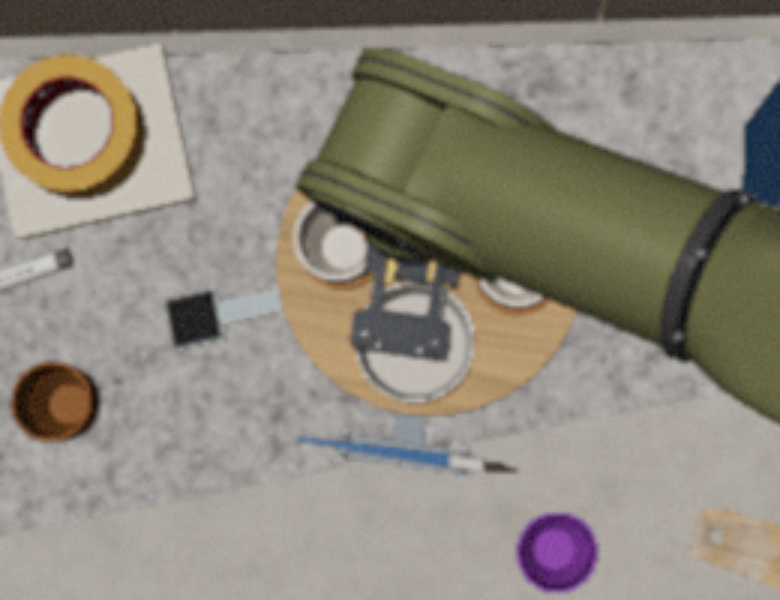

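View pics/end_s.png

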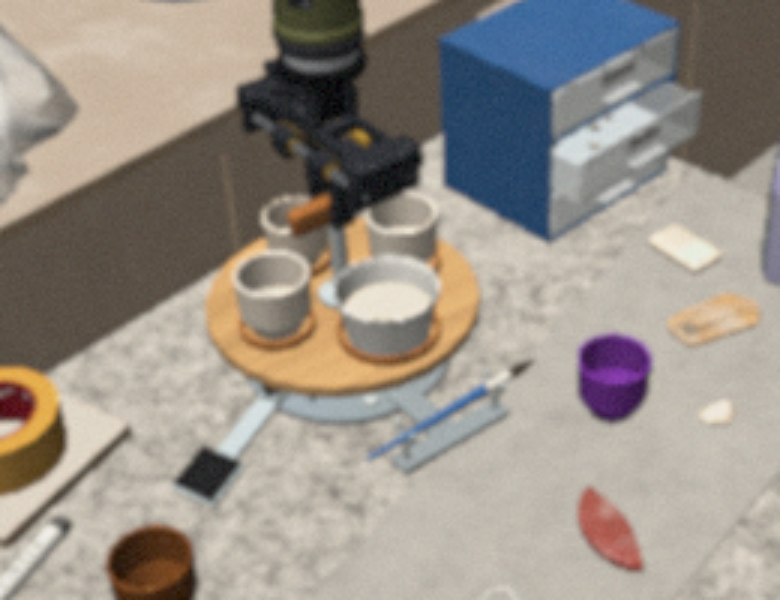

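The top view shows the tub at (415,343), in line with the tongue at (410,430). The cups are in their wells, the brush is lying in its forks, and the paddle is down. I'll hold a moment to settle, then hand in.

Request:
apply_moves --pt "10 0 0 0 0" --pt "10 0 0 0 0" --pt "10 0 0 0 0" --pt "10 0 0 0 0" --pt "10 0 0 0 0" --pt "10 0 0 0 0"

```text
time: 18.1
ee_pos: [0.5895, 0.0555, 0.1599]
eef_rot: [0.004, -0.646, 0.764, 0.001]
contact_force: [6.3, 4.7, -5.9]
width: 0.0161
grasp_force: 25.0
```

```bash
python3 -c "
from m import *
toolmove([.588,.0530,.160])
print(abs(ctrl.get_state()['dq']).max()); print(ctrl.finish_job())"
```

```text
ee [0.5895 0.0555 0.1599] xaz -99.55 z [ 0.004  0.006 -1.   ] q [ 0.425  1.032 -1.215  1.721  1.05   1.182  1.881] F [ 6.3  4.7 -5.9] w 0.0161 g 25.026873706374317 t 18.1
delta mm [ 2.7  1.  -0.1]
0.0008041133552832652
the job is handed in; nothing more can be done
None
```

I handed the job in at about 18 s: the brake is off, the slip tub measures within about 1° of dead front, and the gripper is holding the handle still at 25 N; no verdict came back.

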